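# Show the weighed jar to the record camera

### The job

Three amber medicine jars are out on the pharmacy counter; the one standing on the scale's pan has just been weighed and its label has to go on record. Take that jar off the scale and hold it up to the small tripod camera, 15 cm in front of the lens, the middle of its label centred on the lens and facing it squarely, right way up in the camera's picture; the camera is tipped down, so the jar's top must lean back to match. Finish while still holding the jar motionless there, and leave the camera, the other two jars and everything else on the counter as they are.

Things in the scene. Friction and masses are not known exactly. Their poses are not given: they have to be found in the camera images.
- jar_tall: the tall amber glass jar, 54 mm in diameter all the way up, 112 mm tall; the top 20 mm are its black screw cap (grip there); about 160 g, varies by a third. Origin: centre of its underside; z up its axis; x straight out of the middle of its paper label. A paper seal strip runs from the label over the rim to the cap's middle: seen from above it shows where the label faces.
- jar_tall_label (a point): middle of that jar's paper label (40 mm high, about 100 degrees of the wall), on its surface: 27 mm out along the jar's x, 46 mm above its underside; axes as the jar's
- jar_tall_axis (a point): point on that jar's axis level with the label's middle, 46 mm above its underside
- jar_mid: the middling amber glass jar, 59 mm in diameter all the way up, 96 mm tall; the top 20 mm are its black screw cap (grip there); about 170 g, varies by a third. Origin: centre of its underside; z up its axis; x straight out of the middle of its paper label. A paper seal strip runs from the label over the rim to the cap's middle: seen from above it shows where the label faces.
- jar_mid_label (a point): middle of that jar's paper label (40 mm high, about 100 degrees of the wall), on its surface: 29.5 mm out along the jar's x, 40 mm above its underside; axes as the jar's
- jar_mid_axis (a point): point on that jar's axis level with the label's middle, 40 mm above its underside
- jar_squat: the squat amber glass jar, 64 mm in diameter all the way up, 84 mm tall; the top 20 mm are its black screw cap (grip there); about 180 g, varies by a third. Origin: centre of its underside; z up its axis; x straight out of the middle of its paper label. A paper seal strip runs from the label over the rim to the cap's middle: seen from above it shows where the label faces.
- jar_squat_label (a point): middle of that jar's paper label (40 mm high, about 100 degrees of the wall), on its surface: 32 mm out along the jar's x, 34 mm above its underside; axes as the jar's
- jar_squat_axis (a point): point on that jar's axis level with the label's middle, 34 mm above its underside
- scale: white counter scale, 230 x 190 mm, fixed in place; a flat steel pan 156 x 180 mm (x, y) whose top is 40 mm above the counter, with the display and keys in front of it. Origin: centre of its underside; display towards its -x
- scale_pan (a point): centre of the top of the scale's steel pan, 34 mm along the scale's x from its origin
- stand: low dark wooden stand, 140 x 260 mm (x, y), 40 mm high, fixed, on which the other two jars wait. Origin: centre of its underside
- tripod: small table tripod, fixed, feet on an 80 mm radius, slim column; its tilting head carries a black action camera 66 mm wide, 46 mm high and 38 mm deep. Origin: on the counter under the column; the camera looks towards the tripod's -x, tipped down 17 to 34 degrees
- camera_lens (a point): centre of the front glass of the camera's lens (the round glass in the square bezel, to one side of the camera's front), roughly 0.3 m above the counter. Axes are the camera's: it looks along its own -x; y is level; z is the up direction of its picture, leaning as far from vertical as the camera is tipped down
- mortar: bystander: brass herb mortar with lid and pestle, 106 mm across, 197 mm tall. Origin: centre of underside
- teacup: bystander: white mug, 76 mm across, 85 mm tall, handle at its +y. Origin: centre of underside
- abacus: bystander: dark wooden abacus, 205 x 95 x 18 mm, lying flat. Origin: centre of underside
- calculator: bystander: grey calculator, 150 x 85 x 19 mm. Origin: centre of underside
- ink_tin: bystander: round steel ink-pad tin, 70 mm across, 19 mm high. Origin: centre of underside
- scoop: bystander: steel dispensing scoop, 165 x 46 x 22 mm, lying with its handle to its -x. Origin: on the counter where the handle meets the bowl, near the middle
There are look-alikes about, which are no part of the job. Leave any yellow look-alike of the jar_squat alone. Leave any purple look-alike of the jar_tall alone.

How it is judged:
On the way:
1. the jar that stood on the scale is held by the fingers clear above the pan (its underside over 30 mm up) (((height (world z) of jar_tall above 0.07 m and contact force between jar_tall and scale below 0.05 N and contact force between the fingers and jar_tall above 1 N and horizontal distance between each of jar_mid, jar_squat and scale_pan above 0.1 m) or (height (world z) of jar_mid above 0.07 m and contact force between jar_mid and scale below 0.05 N and contact force between the fingers and jar_mid above 1 N and horizontal distance between each of jar_tall, jar_squat and scale_pan above 0.1 m) or (height (world z) of jar_squat above 0.07 m and contact force between jar_squat and scale below 0.05 N and contact force between the fingers and jar_squat above 1 N and horizontal distance between each of jar_tall, jar_mid and scale_pan above 0.1 m))), for 0.2 s.
At the end, for the whole second after the job is handed in: the weighed jar is held still in the fingers, label middle 125-175 mm before the lens and within 20 mm of its axis each way, facing it and upright in its picture within 10 degrees; touching neither scale nor camera; other jars moved under 15 mm, camera 10, bystanders 30 (((contact force between the fingers and jar_tall above 1 N and height (world z) of jar_tall_label above 0.12 m and x of jar_tall_label in the frame of camera_lens between -0.175 and -0.125 m and y of jar_tall_label in the frame of camera_lens between -0.02 and 0.02 m and z of jar_tall_label in the frame of camera_lens between -0.02 and 0.02 m and x of jar_tall_axis in the frame of camera_lens below -0.15 m and angle between the x axis of jar_tall and the x axis of camera_lens, either way round below 0.17 rad and angle between the z axis of jar_tall and the z axis of camera_lens, either way round below 0.17 rad and angle between jar_tall's own z axis and vertical below 1 rad and contact force between jar_tall and scale below 0.05 N and contact force between jar_tall and tripod below 0.05 N and linear speed of jar_tall below 0.03 m/s and angular speed of jar_tall below 0.2 rad/s and distance of each of jar_mid, jar_squat from where it was at the start of the episode below 0.015 m and horizontal distance between each of jar_mid, jar_squat and scale_pan above 0.1 m) or (contact force between the fingers and jar_mid above 1 N and height (world z) of jar_mid_label above 0.12 m and x of jar_mid_label in the frame of camera_lens between -0.175 and -0.125 m and y of jar_mid_label in the frame of camera_lens between -0.02 and 0.02 m and z of jar_mid_label in the frame of camera_lens between -0.02 and 0.02 m and x of jar_mid_axis in the frame of camera_lens below -0.15 m and angle between the x axis of jar_mid and the x axis of camera_lens, either way round below 0.17 rad and angle between the z axis of jar_mid and the z axis of camera_lens, either way round below 0.17 rad and angle between jar_mid's own z axis and vertical below 1 rad and contact force between jar_mid and scale below 0.05 N and contact force between jar_mid and tripod below 0.05 N and linear speed of jar_mid below 0.03 m/s and angular speed of jar_mid below 0.2 rad/s and distance of each of jar_tall, jar_squat from where it was at the start of the episode below 0.015 m and horizontal distance between each of jar_tall, jar_squat and scale_pan above 0.1 m) or (contact force between the fingers and jar_squat above 1 N and height (world z) of jar_squat_label above 0.12 m and x of jar_squat_label in the frame of camera_lens between -0.175 and -0.125 m and y of jar_squat_label in the frame of camera_lens between -0.02 and 0.02 m and z of jar_squat_label in the frame of camera_lens between -0.02 and 0.02 m and x of jar_squat_axis in the frame of camera_lens below -0.15 m and angle between the x axis of jar_squat and the x axis of camera_lens, either way round below 0.17 rad and angle between the z axis of jar_squat and the z axis of camera_lens, either way round below 0.17 rad and angle between jar_squat's own z axis and vertical below 1 rad and contact force between jar_squat and scale below 0.05 N and contact force between jar_squat and tripod below 0.05 N and linear speed of jar_squat below 0.03 m/s and angular speed of jar_squat below 0.2 rad/s and distance of each of jar_tall, jar_mid from where it was at the start of the episode below 0.015 m and horizontal distance between each of jar_tall, jar_mid and scale_pan above 0.1 m)) and distance of each of mortar, teacup, abacus, calculator, ink_tin, scoop from where it was at the start of the episode below 0.03 m and distance of camera_lens from where it was at the start of the episode below 0.01 m); the arm keeps its last pose, push and grip.
It fails at once if a jar that waits on the stand is moved (over 20 mm) ((distance of jar_tall from where it was at the start of the episode above 0.02 m and horizontal distance between jar_mid and scale_pan below 0.1 m and distance of jar_mid from where it was at the start of the episode below 0.01 m) or (distance of jar_tall from where it was at the start of the episode above 0.02 m and horizontal distance between jar_squat and scale_pan below 0.1 m and distance of jar_squat from where it was at the start of the episode below 0.01 m) or (distance of jar_mid from where it was at the start of the episode above 0.02 m and horizontal distance between jar_tall and scale_pan below 0.1 m and distance of jar_tall from where it was at the start of the episode below 0.01 m) or (distance of jar_mid from where it was at the start of the episode above 0.02 m and horizontal distance between jar_squat and scale_pan below 0.1 m and distance of jar_squat from where it was at the start of the episode below 0.01 m) or (distance of jar_squat from where it was at the start of the episode above 0.02 m and horizontal distance between jar_tall and scale_pan below 0.1 m and distance of jar_tall from where it was at the start of the episode below 0.01 m) or (distance of jar_squat from where it was at the start of the episode above 0.02 m and horizontal distance between jar_mid and scale_pan below 0.1 m and distance of jar_mid from where it was at the start of the episode below 0.01 m)).
It fails at once if the camera is knocked (its lens moves over 15 mm) (distance of camera_lens from where it was at the start of the episode above 0.015 m).
It fails at once if a bystander is moved over 40 mm (distance of any of mortar, teacup, abacus, calculator, ink_tin, scoop from where it was at the start of the episode above 0.04 m).
It also fails if it takes over 37 s, if anything falls off the work surface, if the arm or the gripper's body presses on something with over 40 N, if the wrist force passes 120 N, or if a joint passes its speed limit or range.

### The arm

A 7-joint arm with a two-finger parallel gripper is mounted at the origin on the work surface. World frame = base frame: x ahead of the robot, y to its left, z up, the work surface at z = 0. Lengths are in m, angles in rad, forces in N, time in s.
With the tool pointing down it reaches from about 0.425 to 0.925 m from the base axis. Payload 6.8 kg.
Tool frame: the origin (TCP) lies at the very end of the fingers, on their centre line; the grasp point (between the pads) lies 19 mm behind it; z points along the fingers, x is the direction in which the jaws open and shut, and the axes are right-handed (so a half turn about z gives the same grasp; the last joint's range is limited). The gripper opens to 85 mm and grips with 20 to 120 N. Pads are 22 mm wide; open, the fingers measure 114 mm over their backs; the gripper's body (76 mm by 85 mm) begins 54 mm behind the grasp point. The pads swing forward as they close: fully open they stand 13 mm farther back than shut.
Start: joints at [1.186, 0.477, 0.022, 1.555, -0.011, 1.109, -0.083], TCP at [0.184, -0.649, 0.231] pointing down, gripper open.
Joint ranges: [-2.96, 2.96], [-0.34, 2.1], [-1.41, 1.46], [0.24, 2.44], [-1.37, 4.51], [0.17, 1.92], [-2.96, 2.96]. Speed limits (rad/s): [2.39, 2.39, 3.14, 3.14, 3.14, 3.14, 3.14].

### API

Orientations are given as a rotation vector (axis times angle).
In Python, from bench import get_obs, imaging, hand_in gives the robot as it stands.
- The arm moves only by the tool send_rows, never from a script. Its argument "motion" is a list of rows, each an object with "dp": the shift along the world's x, y, z in m, a list of three; "rot": the turn, a rotation vector about the world's x, y, z in rad, a list of three; "grip": the finger opening in m, from 0 to 0.0854. In form: [{"dp": [dx, dy, dz], "rot": [ax, ay, az], "grip": grip}, ...]. A call has 1 to 20 rows; each row shifts and turns the pose as measured when the row begins; what a row does not reach is not made up. A row lasts 1/8 s, in which the tool goes at most 62.5 mm and 10.7 degrees, less where a joint would pass 70% of its speed; a pose out of reach is approached as far as the arm can. A call is refused whole if a number of a shift passes 0.0625 or a number of a turn 0.188, either way. A call with a gripper value outside its range is refused whole. The fingers move at their own pace and stop on an object; "grip_force" is the grip in N (left out, the last holds). Time passes only in rows, so rows that do not move let the fingers close. It gives the time, the measured TCP pose, the force and the opening at its end, in the units of the state.
- get_obs(): the state, without advancing time (a new reading comes with each control period).
- imaging.grab_frame(name): name is "scene" or "top" or "wrist"; returns a dict with "img" (420x560x3 uint8, red, green, blue), "fx", "fy", "cx", "cy" (pixels), "R" (3x3) and "t" (3): a world point X has camera coordinates R X + t. Camera axes: x right, y down, z forward; pixel columns grow to the right and rows downward; lengths in m; the calibration is good to about 2 mm. A picture is of the moment at which its call begins. There is no depth.
- hand_in(): hands the job in, once; it reports no verdict.
The state is a dict: "clock": time; "joints": joint angles; "qvel": joint speeds; "tau": joint torques, N m; "tcp_pos": TCP position; "orientation": TCP orientation; "contact_force": force on the tool from outside, world axes, zero at the start; "moment": the same for the moment, N m; "grip_width": finger opening in m.
Only numpy, scipy, OpenCV 4.12 (cv2) and the standard library are available. Lean on these libraries where they do the work, as an engineer would, in place of code of your own. Each camera call takes 0.05 s, during which the arm holds its last target. There are 200 camera calls.

## Working session

There is one attempt and no reset: what is moved stays moved. The work goes in short steps, Python scripts to look and compute and a tool call to move; the robot and the scene stay as the last step left them, time stands still between calls to the robot, and variables do not carry over. Pictures are saved under pics/ and viewed, about 8 in all and at most 12, crops included, and the job is handed in when it is done.

Besides the shell and the picture viewer there is one more tool, called after ">>>" as name(argument=value, ...), one argument or row to a line, values as JSON. send_rows: Moves the arm, as the interface text tells. Its arguments: {"type":"object","properties":{"motion":{"type":"array","items":{"type":"object","properties":{"dp":{"type":"array","items":{"type":"number"}},"rot":{"type":"array","items":{"type":"number"}},"grip":{"type":"number"}}}},"grip_force":{"type":"number"}},"required":["motion"]}

```bash
mkdir -p pics; cat > h.py <<'E'
import numpy as np, cv2, pickle
from bench import get_obs, imaging, hand_in
def grab(n,tag):
    f=imaging.grab_frame(n); pickle.dump(f,open(f'pics/{tag}.pkl','wb')); cv2.imwrite(f'pics/{tag}_raw.png',f['img'][:,:,::-1]); return f
def load(tag): return pickle.load(open(f'pics/{tag}.pkl','rb'))
def ray(f,u,v):
    R=np.array(f['R']);t=np.array(f['t']); c=-R.T@t
    d=R.T@np.array([(u-f['cx'])/f['fx'],(v-f['cy'])/f['fy'],1]); return c,d/np.linalg.norm(d)
def onz(f,u,v,z):
    c,d=ray(f,u,v); return c+d*(z-c[2])/d[2]
def proj(f,X):
    p=np.array(f['R'])@np.array(X)+np.array(f['t']); return np.array([f['fx']*p[0]/p[2]+f['cx'],f['fy']*p[1]/p[2]+f['cy']])
def tri(obs):
    A=np.zeros((3,3));b=np.zeros(3);L=[]
    for f,u,v in obs:
        c,d=ray(f,u,v);P=np.eye(3)-np.outer(d,d);A+=P;b+=P@c;L.append((c,d))
    X=np.linalg.solve(A,b); return X,[np.linalg.norm((np.eye(3)-np.outer(d,d))@(X-c)) for c,d in L]
def crop(tag,u0,v0,u1,v1,s,out):
    im=cv2.imread(f'pics/{tag}_raw.png')[v0:v1,u0:u1]; cv2.imwrite(f'pics/{out}.png',cv2.resize(im,None,fx=s,fy=s,interpolation=cv2.INTER_CUBIC))
E
python3 - <<'E'
from h import *
a=grab('scene','s0');b=grab('top','t0')
for f in(a,b):print(f['fx'],f['cx'],f['cy'],np.round(f['R'],3).tolist(),np.round(-np.array(f['R']).T@f['t'],3))
o=get_obs();print(o['clock'],o['tcp_pos'],o['orientation'],o['grip_width'])
crop('s0',0,0,560,420,1.42,'s0');crop('t0',0,0,560,420,1.42,'t0')
E
```

```text
419.012990529278 283.1661177553152 205.67433855904076 [[-0.576, 0.818, 0.009], [0.642, 0.459, -0.615], [-0.507, -0.348, -0.789]] [1.243 0.479 1.237]
504.18184046479956 271.1638911002811 225.98994630043572 [[-0.019, -1.0, -0.006], [-0.996, 0.02, -0.082], [0.082, 0.005, -0.997]] [ 0.456 -0.01   1.737]
0.1 [ 0.18429982 -0.64879202  0.2304471 ] [-2.50598960e+00  1.89314043e+00  2.19508331e-03] 0.08579735916882733
```

View pics/s0.png

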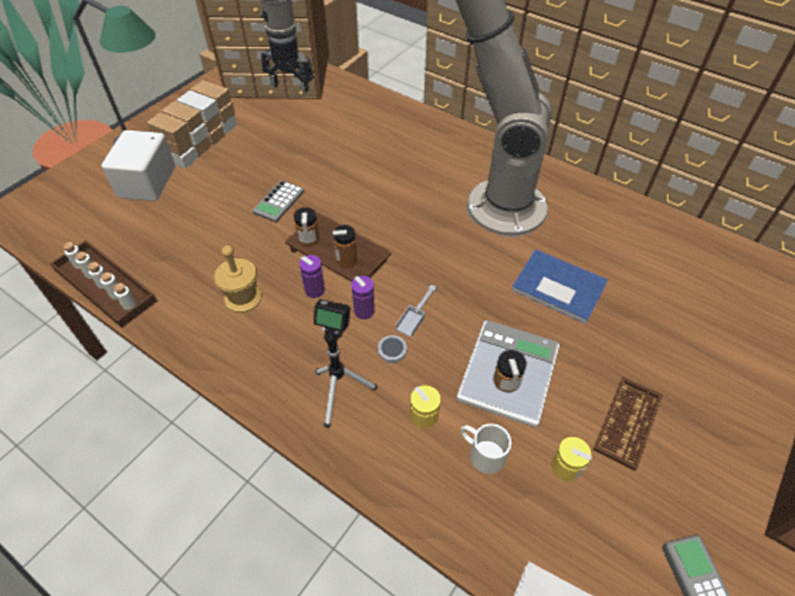

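View pics/t0.png

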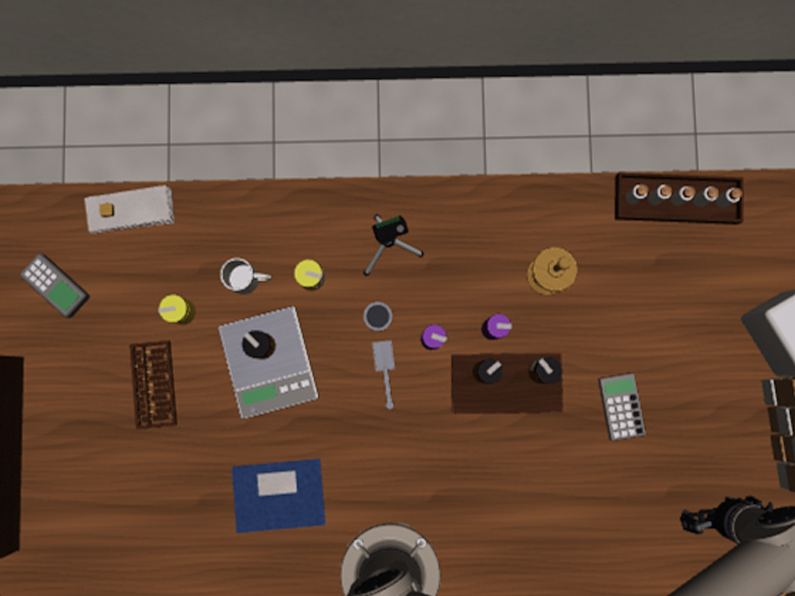

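Scene view: an amber jar stands on the scale (about 510,370), with the camera at (332,318). Top view: jar cap about (258,345) with the seal strip pointing up-left, and the camera at (390,230). I'll enlarge these in one mosaic.

```bash
python3 - <<'E'
from h import *
def c(tag,u,v,w=33):
    im=cv2.imread(f'pics/{tag}_raw.png')[v-w:v+w,u-w:u+w]; return cv2.resize(im,(396,300*396//300)[:1]+(396,),interpolation=cv2.INTER_CUBIC)[:, :]
def g(tag,u,v,wu=33,wv=25,s=6):
    im=cv2.imread(f'pics/{tag}_raw.png')[v-wv:v+wv,u-wu:u+wu]; return cv2.resize(im,None,fx=s,fy=s,interpolation=cv2.INTER_CUBIC)
m=np.vstack([np.hstack([g('t0',182,243),g('t0',275,163)]),np.hstack([g('s0',359,260),g('s0',233,228)])])
cv2.imwrite('pics/m1.png',m)
for p in [(0.3,0.25,0.14)]: pass
t=load('t0')
print('jar',onz(t,258/1.42,345/1.42,.13),'cam',onz(t,390/1.42,230/1.42,.31),'stand',onz(t,507/1.42,384/1.42,.04), 'scale corners',[onz(t,u/1.42,v/1.42,.04)[:2].round(3).tolist() for u,v in((220,328),(295,308),(317,398),(242,416))])
E
```

```text
jar [0.53928131 0.2840662  0.13      ] cam [ 0.75725783 -0.01692234  0.31      ] stand [ 0.44046676 -0.28675025  0.04      ] scale corners [[0.586, 0.391], [0.63, 0.212], [0.416, 0.162], [0.377, 0.339]]
```

View pics/m1.png

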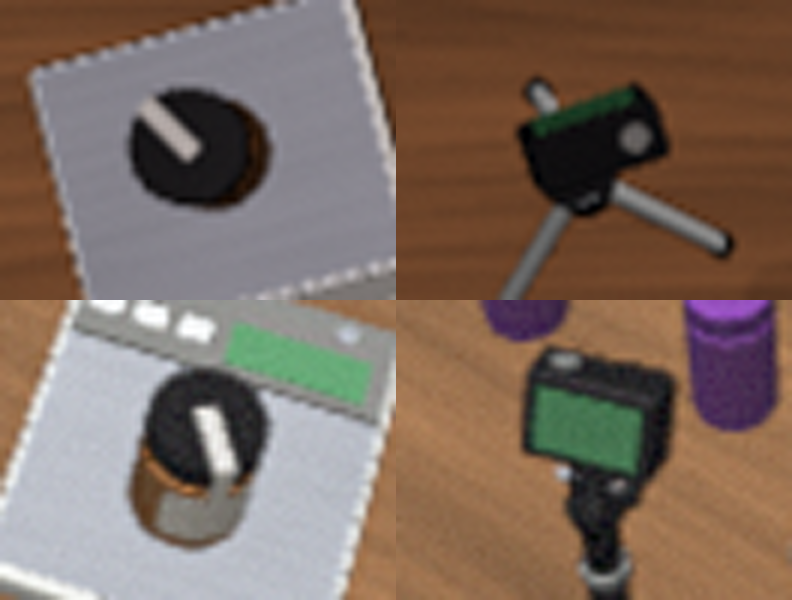

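The jar's cap measures about 64 mm across, so it is the squat one, with its label facing about +44° in world yaw. The camera looks towards -x and slightly -y. I'll swing round over clear space and use the wrist view on the lens.

```bash
python3 - <<'E'
from h import *
n=14;a=np.linspace(-74.2,-6,n+1)*np.pi/180;r=np.linspace(.674,.53,n+1);z=np.linspace(.231,.45,n+1)
P=np.c_[r*np.cos(a),r*np.sin(a),z];d=np.diff(P,axis=0);print(d.round(3).tolist(),np.linalg.norm(d,axis=1).max(),a[1]-a[0])
f=imaging.grab_frame('wrist');o=get_obs()
from scipy.spatial.transform import Rotation as Ro
Rt=Ro.from_rotvec(o['orientation']).as_matrix();R=np.array(f['R']);c=-R.T@f['t']
print('cam in tool',Rt.T@(c-o['tcp_pos']),'\n',Rt.T@R.T,f['fx'])
E
```

```text
[[0.051, 0.028, 0.016], [0.047, 0.031, 0.016], [0.044, 0.035, 0.016], [0.04, 0.038, 0.016], [0.036, 0.041, 0.016], [0.032, 0.043, 0.016], [0.027, 0.045, 0.016], [0.023, 0.046, 0.016], [0.018, 0.047, 0.016], [0.014, 0.048, 0.016], [0.009, 0.048, 0.016], [0.005, 0.048, 0.016], [0.001, 0.047, 0.016], [-0.003, 0.047, 0.016]] 0.05985242252797219 0.08502246784715228
cam in tool [ 0.00039867 -0.06780537 -0.14301633] 
 [[ 9.99999566e-01 -8.11688930e-04 -4.57873650e-04]
 [ 9.04715719e-04  9.63407618e-01  2.68039072e-01]
 [ 2.23554615e-04 -2.68039370e-01  9.63407934e-01]] 326.78068934513834
```

>>> send_rows(
  motion=[
    {"dp": [0.051,0.028,0.016],"rot": [0,0,0.085],"grip": 0.085},
    {"dp": [0.047,0.031,0.016],"rot": [0,0,0.085],"grip": 0.085},
    {"dp": [0.044,0.035,0.016],"rot": [0,0,0.085],"grip": 0.085},
    {"dp": [0.04,0.038,0.016],"rot": [0,0,0.085],"grip": 0.085},
    {"dp": [0.036,0.041,0.016],"rot": [0,0,0.085],"grip": 0.085},
    {"dp": [0.032,0.043,0.016],"rot": [0,0,0.085],"grip": 0.085},
    {"dp": [0.027,0.045,0.016],"rot": [0,0,0.085],"grip": 0.085},
    {"dp": [0.023,0.046,0.016],"rot": [0,0,0.085],"grip": 0.085},
    {"dp": [0.018,0.047,0.016],"rot": [0,0,0.085],"grip": 0.085},
    {"dp": [0.014,0.048,0.016],"rot": [0,0,0.085],"grip": 0.085},
    {"dp": [0.009,0.048,0.016],"rot": [0,0,0.085],"grip": 0.085},
    {"dp": [0.005,0.048,0.016],"rot": [0,0,0.085],"grip": 0.085},
    {"dp": [0.001,0.047,0.01],"rot": [0,0,0.085],"grip": 0.085},
    {"dp": [-0.003,0.047,0],"rot": [0,0,0.085],"grip": 0.085},
  ],
)

```text
clock: 1.9
tcp_pos: [0.5315, -0.0377, 0.4335]
orientation: [3.136, -0.115, -0.013]
contact_force: [1.0, 0.4, -1.4]
grip_width: 0.0849
```

>>> send_rows(
  motion=[
    {"dp": [-0.005,0,-0.015],"rot": [0,-0.14,0],"grip": 0.085},
    {"dp": [-0.005,0,-0.015],"rot": [0,-0.14,0],"grip": 0.085},
    {"dp": [-0.005,0,-0.015],"rot": [0,-0.14,0],"grip": 0.085},
    {"dp": [-0.005,0,-0.015],"rot": [0,-0.14,0],"grip": 0.085},
    {"dp": [0,0,-0.015],"rot": [0,-0.14,0],"grip": 0.085},
    {"dp": [0,0,0],"rot": [0,0,0],"grip": 0.085},
  ],
)

```text
clock: 2.65
tcp_pos: [0.508, -0.0319, 0.3538]
orientation: [-2.927, 0.091, -1.083]
contact_force: [0.5, -0.2, -1.0]
grip_width: 0.0844
```

```bash
python3 - <<'E'
from h import *
grab('wrist','w1');o=get_obs();print(o['clock'],o['tcp_pos'],o['orientation'],o['joints'])
crop('w1',0,0,560,420,1.42,'w1')
E
```

```text
2.7 [ 0.51096861 -0.03138543  0.35739853] [-2.92453557  0.09008834 -1.08909146] [ 0.44888286 -0.22806064 -0.45002759  2.24721351 -0.2066982   0.39236523
  0.07275105]
```

View pics/w1.png

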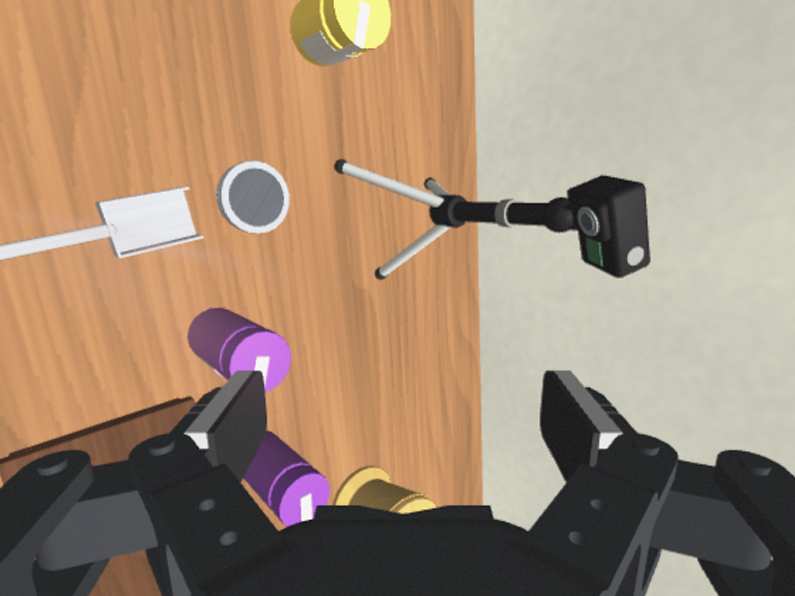

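The wrist view shows the camera's lens at about (589,220) in the enlarged picture, and the front and one side of its body. I'll take a second viewpoint on the way to the jar.

>>> send_rows(
  motion=[
    {"dp": [0,0.04,0],"rot": [0,0,0],"grip": 0.085},
    {"dp": [0,0.04,0],"rot": [0,0,0],"grip": 0.085},
    {"dp": [0,0.03,0],"rot": [0,0,0],"grip": 0.085},
    {"dp": [0,0.0,0],"rot": [0,0,0],"grip": 0.085},
    {"dp": [0,0.0,0],"rot": [0,0,0],"grip": 0.085},
  ],
)

```text
clock: 3.32
tcp_pos: [0.5223, 0.0859, 0.3731]
orientation: [-2.914, 0.092, -1.101]
contact_force: [0.5, -0.8, -0.9]
grip_width: 0.0849
```

```bash
python3 - <<'E'
from h import *
f2=grab('wrist','w2');f1=load('w1');o=get_obs();print(o['clock'],o['tcp_pos'],o['qvel'].max() if hasattr(o['qvel'],'max') else max(o['qvel']))
X=onz; c,d=ray(f1,589/1.42,220/1.42)
L=c+d*((.735-c[0])/d[0]);p=proj(f2,L);print(L,p)
u,v=p.round().astype(int)
def g(tag,u,v,wu=33,wv=48,s=6):
    im=cv2.imread(f'pics/{tag}_raw.png')[v-wv:v+wv,u-wu:u+wu]; return cv2.resize(im,None,fx=s,fy=s,interpolation=cv2.INTER_CUBIC)
print('o1',430-33,160-48,'o2',u-33+8,v-48)
cv2.imwrite('pics/m2.png',np.hstack([g('w1',430,160),g('w2',u+8,v)]))
E
```

```text
3.375 [0.52241755 0.08602428 0.3732737 ] 0.027077826760618838
[ 0.735      -0.00810153  0.29615501] [384.54064567 261.27386379]
o1 397 112 o2 360 213
```

View pics/m2.png

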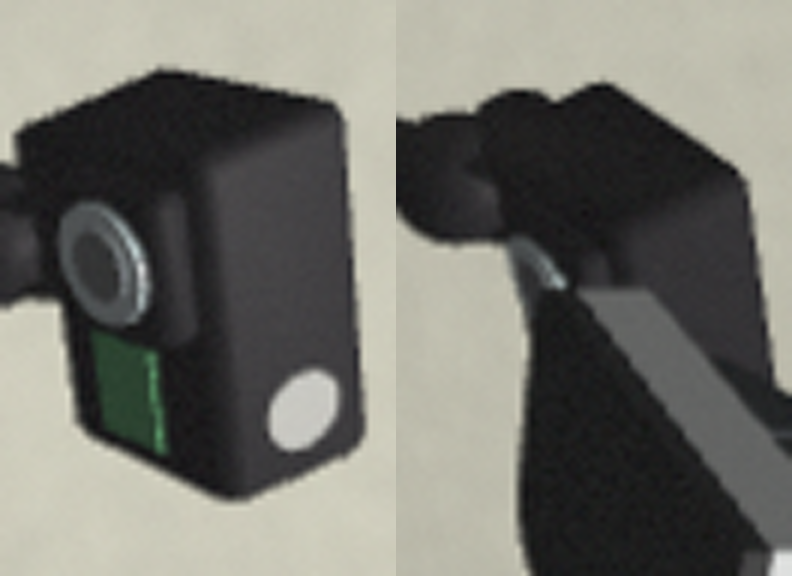

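The first crop shows the camera box clearly. Lens centre is at (100,264), with the box corners readable, for example front-top at (213,165) and (238,500). In the second crop a finger hides the front. I'll fit the known box to corners from the three good views.

```bash
cat > fit.py <<'E'
from h import *
from scipy.optimize import least_squares
from scipy.spatial.transform import Rotation as Ro
w,t,s=load('w1'),load('t0'),load('s0')
W=lambda u,v:(w,u/6+397,v/6+112); T=lambda u,v:(t,(u-396)/6+242,v/6+138); S=lambda u,v:(s,(u-396)/6+200,(v-300)/6+203)
F,B,Lf,Rt,U,D=-19,19,33,-33,23,-23  # front/back, +y/-y, top/bottom
obs=[(W(213,165),F,Lf,U),(W(340,105),B,Lf,U),(W(363,445),B,Rt,U),(W(238,500),F,Rt,U),(W(22,130),F,Lf,D),(W(165,70),B,Lf,D),(W(83,432),F,Rt,D),
(T(638,105),B,Rt,U),(T(535,137),B,Lf,U),(T(668,152),F,Rt,U),(T(545,190),F,Lf,U),(T(636,85),B,Rt,D),(T(522,130),B,Lf,D),
(S(528,382),B,Rt,U),(S(645,410),B,Lf,U),(S(525,455),B,Rt,D),(S(640,482),B,Lf,D),(S(545,350),F,Rt,U),(S(672,375),F,Lf,U)]
def rot(p): return (Ro.from_rotvec([0,0,p[3]])*Ro.from_rotvec([0,-p[4],0])).as_matrix()
def res(p):
    R=rot(p); r=[proj(o[0],p[:3]+R@(np.array(k)/1000))-o[1:] for o,*k in obs]
    return np.ravel(r)
for sub in (slice(None),slice(0,7),slice(7,None)):
    all_=obs; 
    q=least_squares(lambda p:res(p).reshape(-1,2)[sub].ravel(),[.755,-.017,.3,.3,.4],loss='soft_l1')
    print(q.x.round(4),np.degrees(q.x[3:]).round(1)); 
    R=rot(q.x); c,d=ray(*W(100,264))
    for ex in(0,4,8,12):
        n=R[:,0]; P=q.x[:3]-n*(.019+ex/1000); L=c+d*((P-c)@n)/(d@n); print(ex,L.round(4),(R.T@(L-q.x[:3])).round(4))
    if sub==slice(None): print(res(q.x).reshape(-1,2).round(1).tolist())
E
python3 fit.py
```

```text
[ 0.7657 -0.0167  0.2973  0.2891  0.3071] [16.6 17.6]
0 [ 0.7459 -0.0108  0.2892] [-0.019   0.0113 -0.0025]
4 [ 0.7403 -0.01    0.2922] [-0.023   0.0137  0.0019]
8 [ 0.7346 -0.0092  0.2952] [-0.027   0.0161  0.0063]
12 [ 0.729  -0.0084  0.2982] [-0.031   0.0184  0.0108]
[[-1.2, -0.2], [6.7, -3.9], [5.4, -0.9], [-0.3, 4.2], [-3.3, 0.5], [-0.3, -1.5], [-6.4, 4.6], [2.0, -4.7], [-2.9, -3.1], [0.8, 0.2], [-0.7, 0.8], [0.6, -2.4], [-1.8, -3.1], [-3.1, -1.4], [0.1, 0.4], [-2.9, -0.3], [0.1, 1.7], [-0.1, -3.5], [0.8, -1.4]]
[ 0.8065 -0.0217  0.2774  0.2637  0.2899] [15.1 16.6]
0 [ 0.7879 -0.0167  0.2665] [-0.019   0.0097 -0.0057]
4 [ 0.7825 -0.016   0.2694] [-0.023   0.0118 -0.0014]
8 [ 0.7771 -0.0152  0.2724] [-0.027   0.014   0.0028]
12 [ 0.7716 -0.0144  0.2753] [-0.031   0.0161  0.0071]
[ 0.7612 -0.0182  0.2888  0.3324  0.2638] [19.  15.1]
0 [ 0.7357 -0.0093  0.2947] [-0.019   0.0167  0.0112]
4 [ 0.7302 -0.0085  0.2976] [-0.023   0.0192  0.0154]
8 [ 0.7247 -0.0078  0.3006] [-0.027   0.0218  0.0195]
12 [ 0.7192 -0.007   0.3035] [-0.031   0.0243  0.0237]
```

```bash
cat >> fit.py <<'E'
print('--- free dims')
sc0=np.array([1,1,1.])
def res2(p,idx):
    R=rot(p); K=p[5:8]
    return np.ravel([proj(o[0],p[:3]+R@(np.array(k)/1000*K))-o[1:] for i,(o,*k) in enumerate(obs) if i in idx])
for idx in (range(19),range(13),[*range(7),*range(13,19)]):
    q=least_squares(lambda p:np.r_[res2(p,idx),(p[6:8]-.97)*30],[.755,-.017,.3,.3,.4,.8,1,1],loss='soft_l1')
    print(q.x.round(4),np.degrees(q.x[3:5]).round(1),q.cost); print(res2(q.x,idx).reshape(-1,2).round(1).tolist())
    R=rot(q.x); c,d=ray(*W(100,264));n=R[:,0]
    for ex in(4,8):
        P=q.x[:3]-n*(.019*q.x[5]+ex/1000); L=c+d*((P-c)@n)/(d@n); print(ex,L.round(4),(R.T@(L-q.x[:3])).round(4))
E
python3 fit.py | sed -n '/---/,$p'
```

```text
--- free dims
[ 0.7652 -0.016   0.2971  0.3117  0.3971  0.7056  0.9396  0.9467] [17.9 22.7] 15.564222190951948
[[-1.0, 0.1], [0.3, 0.2], [-0.1, -0.8], [0.2, -0.1], [1.7, -0.4], [-1.7, 0.8], [-1.5, -0.2], [1.8, -2.0], [-1.7, -0.3], [-0.5, -0.9], [-0.4, -0.3], [-0.0, -0.9], [-1.1, -1.6], [-1.0, -2.4], [0.9, -1.5], [-1.2, -1.3], [0.6, -0.2], [0.0, -1.7], [-0.1, -0.4]]
4 [ 0.7477 -0.011   0.2882] [-0.0174  0.0101 -0.0024]
8 [ 0.7413 -0.0101  0.2916] [-0.0214  0.0129  0.003 ]
[ 0.7623 -0.0158  0.2989  0.3124  0.4119  0.6903  0.9393  0.9417] [17.9 23.6] 7.896595419124242
[[-0.8, 0.1], [0.5, 0.3], [0.2, -0.1], [0.4, 0.4], [2.3, -0.7], [-1.1, 0.7], [-0.9, -0.1], [1.8, -0.9], [-1.7, 0.8], [-0.5, -0.1], [-0.5, 0.6], [-0.1, -0.1], [-1.1, -0.7]]
4 [ 0.7454 -0.0107  0.2894] [-0.0171  0.01   -0.0029]
8 [ 0.7389 -0.0098  0.2929] [-0.0211  0.0129  0.0026]
[ 0.7675 -0.0162  0.2963  0.3193  0.4009  0.717   0.9511  0.9409] [18.3 23. ] 8.515066345052537
[[-1.2, 0.1], [0.4, -0.1], [0.2, -0.9], [0.3, 0.0], [2.0, -0.6], [-1.1, 0.4], [-1.0, -0.2], [-1.7, -1.6], [0.5, -0.8], [-2.0, -0.5], [0.2, 0.5], [-0.7, -0.9], [-0.6, 0.3]]
4 [ 0.7499 -0.0113  0.287 ] [-0.0176  0.0101 -0.0027]
8 [ 0.7435 -0.0104  0.2904] [-0.0216  0.013   0.0028]
```

The free-depth fit agrees across view subsets: lens at about (0.738, -0.010, 0.293), yaw 18°, tipped down 23°. Next I'll go above the jar with the tool upright.

```bash
cat >> h.py <<'E'
from scipy.spatial.transform import Rotation as Ro
def go(p,R,n):
    o=get_obs(); d=(np.array(p)-o['tcp_pos']); r=(Ro.from_matrix(R)*Ro.from_rotvec(o['orientation']).inv()).as_rotvec()
    print('now',np.round(o['tcp_pos'],4),'dp/row',(d/n).round(4),'rot/row',(r/n).round(4),'tot',d.round(4),np.degrees(r).round(1))
def down(yaw): 
    c,s=np.cos(yaw),np.sin(yaw); return np.array([[c,s,0],[s,-c,0],[0,0,-1]])
E
python3 - <<'E'
from h import *
go([.54,.284,.30],down(np.radians(28)),7)
E
```

```text
now [0.5224 0.086  0.3733] dp/row [ 0.0025  0.0283 -0.0105] rot/row [-0.029   0.1005  0.0753] tot [ 0.0176  0.198  -0.0733] [-11.6  40.3  30.2]
```

>>> send_rows(
  motion=[
    {"dp": [0.0025,0.0285,-0.005],"rot": [-0.029,0.1,0.075],"grip": 0.085},
    {"dp": [0.0025,0.0285,-0.01],"rot": [-0.029,0.1,0.075],"grip": 0.085},
    {"dp": [0.0025,0.0285,-0.01],"rot": [-0.029,0.1,0.075],"grip": 0.085},
    {"dp": [0.0025,0.0285,-0.01],"rot": [-0.029,0.1,0.075],"grip": 0.085},
    {"dp": [0.0025,0.0285,-0.01],"rot": [-0.029,0.1,0.075],"grip": 0.085},
    {"dp": [0.0025,0.0285,-0.01],"rot": [-0.029,0.1,0.075],"grip": 0.085},
    {"dp": [0.0025,0.0285,-0.01],"rot": [-0.029,0.1,0.075],"grip": 0.085},
    {"dp": [0,0,0],"rot": [0,0,0],"grip": 0.085},
    {"dp": [0,0,0],"rot": [0,0,0],"grip": 0.085},
  ],
)

```text
clock: 4.5
tcp_pos: [0.5489, 0.2776, 0.3027]
orientation: [3.036, 0.743, -0.041]
contact_force: [0.3, 0.1, 0.6]
grip_width: 0.0847
```

```bash
python3 - <<'E'
from h import *
grab('wrist','w3');o=get_obs();print(o['clock'],o['joints'])
go([.54,.284,.30],down(np.radians(28)),1)
crop('w3',0,0,560,420,1.42,'w3')
E
```

```text
4.55 [ 0.1777345   0.559337   -1.10805523  1.54558272  0.50215558  1.38341744
 -0.49954206]
now [0.5488 0.2772 0.3027] dp/row [-0.0088  0.0068 -0.0027] rot/row [ 0.0217 -0.0211  0.009 ] tot [-0.0088  0.0068 -0.0027] [ 1.2 -1.2  0.5]
```

View pics/w3.png

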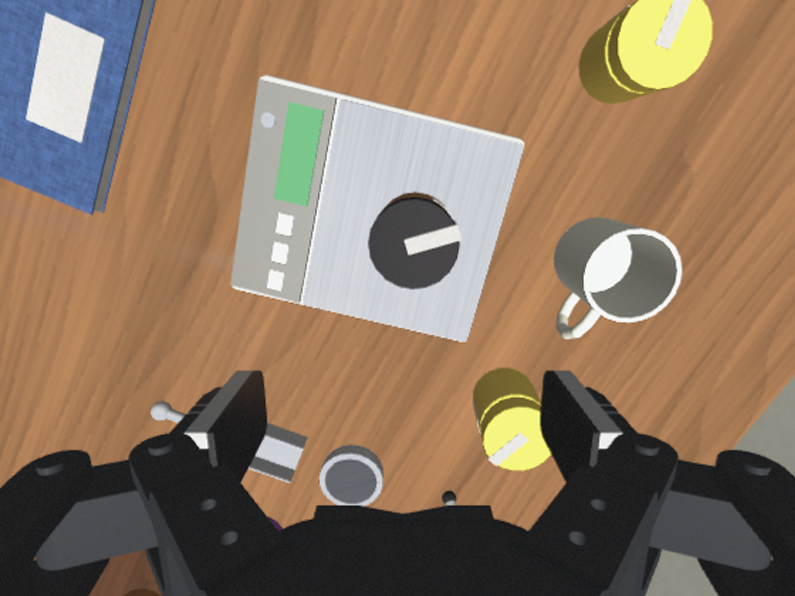

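The wrist view shows the jar cap at about (414,240), with the strip running from (406,248) to (460,233). I'll refine that numerically.

```bash
python3 - <<'E'
from h import *
f=load('w3');im=f['img'];roi=im[125:215,245:340].astype(int)
g=roi.max(2)
m=((g<75)).astype(np.uint8)
cs,_=cv2.findContours(m,cv2.RETR_EXTERNAL,cv2.CHAIN_APPROX_NONE);c=max(cs,key=cv2.contourArea);h=cv2.convexHull(c)
e=cv2.fitEllipse(h);print('ellipse',e)
u,v=e[0][0]+245,e[0][1]+125
C=onz(f,u,v,.124);print('C',C,'edge r',np.linalg.norm(onz(f,u+e[1][0]/2,v,.124)-C),np.linalg.norm(onz(f,u,v+e[1][1]/2,.124)-C))
# strip: bright low-sat pixels inside the cap ellipse
el=np.zeros(g.shape,np.uint8);cv2.ellipse(el,(e[0],(e[1][0]-5,e[1][1]-5),e[2]),1,-1)
ys,xs=np.where((roi.min(2)>140)&(el>0));P=np.array([onz(f,x+245,y+125,.124)[:2] for x,y in zip(xs,ys)])
mu=P.mean(0);w,V=np.linalg.eigh(np.cov(P.T));a=V[:,1];a*=np.sign(a@(mu-C[:2]))
print(len(P),mu,'strip yaw',np.degrees(np.arctan2(a[1],a[0])),'radial',np.degrees(np.arctan2(*(mu-C[:2])[::-1])))
# check in top view
t=load('t0');print('top predict cap',(proj(t,C)-[149,218])*6,'expected ~ (190,147)')
E
```

```text
ellipse ((46.218658447265625, 45.099937438964844), (62.282840728759766, 64.08570098876953), 6.097714424133301)
C [0.54250824 0.29422633 0.124     ] edge r 0.030655481352423568 0.03267899297955522
417 [0.55199858 0.30035798] strip yaw 43.91109732092768 radial 32.866230832595235
top predict cap [179.16841584 144.62021745] expected ~ (190,147)
```

>>> send_rows(
  motion=[
    {"dp": [-0.003,0.0075,-0.02],"rot": [0.011,-0.01,0.004],"grip": 0.085},
    {"dp": [-0.003,0.0075,-0.035],"rot": [0.011,-0.01,0.004],"grip": 0.085},
    {"dp": [0,0,-0.035],"rot": [0,0,0],"grip": 0.085},
    {"dp": [0,0,-0.02],"rot": [0,0,0],"grip": 0.085},
    {"dp": [0,0,0],"rot": [0,0,0],"grip": 0.085},
    {"dp": [0,0,0],"rot": [0,0,0],"grip": 0.085},
  ],
)

```text
clock: 5.3
tcp_pos: [0.5456, 0.2855, 0.1969]
orientation: [3.047, 0.74, 0.022]
contact_force: [0.1, -0.1, 0.5]
grip_width: 0.0845
```

```bash
python3 - <<'E'
from h import *
f=grab('wrist','w4');o=get_obs();print(o['clock'],o['joints'])
go([.543,.292,.09],down(np.radians(28)),5)
crop('w4',0,0,560,420,1.42,'w4')
E
```

```text
5.35 [ 0.14486842  0.63044301 -1.05366702  1.69721199  0.60583183  1.16394872
 -0.59828138]
now [0.5457 0.2855 0.1969] dp/row [-0.0005  0.0013 -0.0214] rot/row [0.0004 0.003  0.0024] tot [-0.0027  0.0065 -0.1069] [0.1 0.9 0.7]
```

View pics/w4.png

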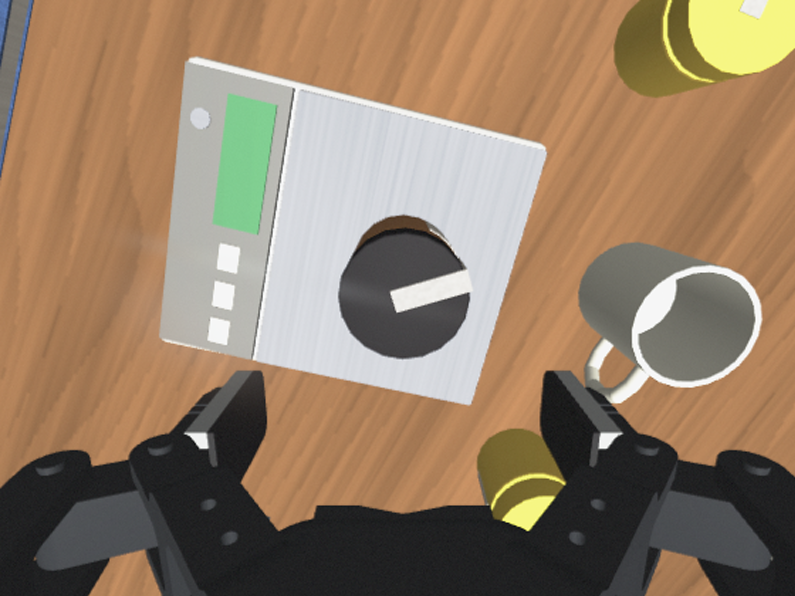

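Cap-top circle here runs about 339–470 across and 229–358 down, so its centre is (404,294). Strip runs (394,302)→(469,280).

```bash
python3 - <<'E'
from h import *
f=load('w4')
C=onz(f,404.5/1.42,294/1.42,.124);a,b=[onz(f,u/1.42,v/1.42,.124) for u,v in((394,302),(469.5,280))]
L,R,B,T=[onz(f,u/1.42,v/1.42,.124) for u,v in((339,294),(470,294),(404,358),(404,229))]
print(C,np.linalg.norm(L-R),np.linalg.norm(T-B),np.degrees(np.arctan2((b-a)[1],(b-a)[0])),a,b)
go([C[0],C[1],.09],down(np.radians(28)),5)
E
```

```text
[0.54289389 0.29418465 0.124     ] 0.0630978414053623 0.0645005618407749 43.954548328936795 [0.54021181 0.2883042  0.124     ] [0.56738954 0.31450779 0.124     ]
now [0.5457 0.2855 0.1969] dp/row [-0.0006  0.0017 -0.0214] rot/row [0.0004 0.003  0.0024] tot [-0.0028  0.0087 -0.1069] [0.1 0.9 0.7]
```

>>> send_rows(
  motion=[
    {"dp": [-0.001,0.003,-0.01],"rot": [0,0.005,0.004],"grip": 0.085},
    {"dp": [-0.001,0.003,-0.02],"rot": [0,0.005,0.004],"grip": 0.085},
    {"dp": [-0.001,0.002,-0.02],"rot": [0,0.005,0.004],"grip": 0.085},
    {"dp": [0,0.001,-0.02],"rot": [0,0,0],"grip": 0.085},
    {"dp": [0,0,-0.02],"rot": [0,0,0],"grip": 0.085},
    {"dp": [0,0,-0.013],"rot": [0,0,0],"grip": 0.085},
    {"dp": [0,0,-0.004],"rot": [0,0,0],"grip": 0.085},
  ],
)

```text
clock: 6.22
tcp_pos: [0.5421, 0.2954, 0.0823]
orientation: [3.047, 0.761, -0.003]
contact_force: [0.3, -0.5, 0.4]
grip_width: 0.085
```

```bash
python3 - <<'E'
from h import *
go([.543,.293,.09],down(np.radians(28)),1); print(get_obs()['contact_force'])
E
```

```text
now [0.5421 0.2954 0.0823] dp/row [ 0.0009 -0.0024  0.0077] rot/row [ 0.0019 -0.0015 -0.0008] tot [ 0.0009 -0.0024  0.0077] [ 0.1 -0.1 -0. ]
[ 0.32031229 -0.45504641  0.38316948]
```

>>> send_rows(
  motion=[
    {"dp": [0.001,-0.002,0.006],"rot": [0,0,0],"grip": 0.085},
    {"dp": [0,0,0],"rot": [0,0,0],"grip": 0.085},
    {"dp": [0,0,0],"rot": [0,0,0],"grip": 0.05},
    {"dp": [0,0,0],"rot": [0,0,0],"grip": 0.05},
    {"dp": [0,0,0],"rot": [0,0,0],"grip": 0.05},
    {"dp": [0,0,0],"rot": [0,0,0],"grip": 0.05},
  ],
  grip_force=60,
)

```text
clock: 6.98
tcp_pos: [0.5442, 0.2938, 0.0908]
orientation: [3.047, 0.76, 0.002]
contact_force: [-0.4, 0.5, -2.0]
grip_width: 0.0626
```

```bash
python3 - <<'E'
from h import *
o=get_obs();print(o['clock'],o['tcp_pos'],o['orientation'],o['grip_width'],o['contact_force'])
E
```

```text
6.975 [0.54421561 0.2938117  0.0908294 ] [3.04731609e+00 7.60355145e-01 2.08828998e-03] 0.06262752197847049 [-0.4300127   0.49451635 -2.01424852]
```

>>> send_rows(
  motion=[
    {"dp": [0,0,0.012],"rot": [0,0,0],"grip": 0.05},
    {"dp": [0,0,0.025],"rot": [0,0,0],"grip": 0.05},
    {"dp": [0,0,0.035],"rot": [0,0,0],"grip": 0.05},
    {"dp": [0,0,0.035],"rot": [0,0,0],"grip": 0.05},
    {"dp": [0,0,0.035],"rot": [0,0,0],"grip": 0.05},
    {"dp": [0,0,0.02],"rot": [0,0,0],"grip": 0.05},
    {"dp": [0,0,0],"rot": [0,0,0],"grip": 0.05},
  ],
)

```text
clock: 7.85
tcp_pos: [0.5432, 0.2952, 0.2662]
orientation: [-3.046, -0.763, -0.009]
contact_force: [-0.7, 0.0, -2.3]
grip_width: 0.0627
```

```bash
cat > tgt.py <<'E'
from h import *
def target(L=(.738,-.010,.293),yaw=18,tilt=23,dist=.15,n=8):
    Rc=(Ro.from_rotvec([0,0,np.radians(yaw)])*Ro.from_rotvec([0,-np.radians(tilt),0])).as_matrix()
    Rg=Ro.from_rotvec([3.0473,.7604,.0021]).as_matrix();pg=np.array([.5442,.2938,.0908])
    Rj=Ro.from_rotvec([0,0,np.radians(44)]).as_matrix();pj=np.array([.5438,.2937,.04])
    Rr=Rj.T@Rg;pr=Rj.T@(pg-pj)   # tool in jar
    lab=np.array(L)-dist*Rc[:,0]; P=lab-Rc@[.032,0,.034]
    p=P+Rc@pr;R=Rc@Rr
    print('target tcp',p.round(4),'label',lab.round(4)); go(p,R,n)
    o=get_obs();Rt=Ro.from_rotvec(o['orientation']).as_matrix();Rjn=Rt@Rr.T;pjn=o['tcp_pos']-Rjn@pr
    l=Rc.T@(pjn+Rjn@[.032,0,.034]-L);print('label in lens',l.round(4),'ang x,z',[round(float(np.degrees(np.arccos(min(1,Rjn[:,i]@Rc[:,i])))),1) for i in(0,2)],o['clock'],o['grip_width'],o['contact_force'].round(1),o['joints'].round(2))
if __name__=='__main__': target()
E
python3 tgt.py
```

```text
target tcp [ 0.5728 -0.0639  0.2375] label [ 0.6067 -0.0527  0.2344]
now [0.5432 0.2952 0.2662] dp/row [ 0.0037 -0.0449 -0.0036] rot/row [ 0.0259 -0.0428 -0.0562] tot [ 0.0296 -0.3591 -0.0287] [ 11.9 -19.6 -25.8]
label in lens [-0.0746  0.3646 -0.0155] ang x,z [34.1, 22.7] 7.85 0.06269755453084301 [-0.7  0.  -2.3] [ 0.16  0.58 -1.1   1.61  0.54  1.28 -0.54]
```

>>> send_rows(
  motion=[
    {"dp": [-0.004,-0.012,0],"rot": [0.0173,-0.0285,-0.0375],"grip": 0.05},
    {"dp": [-0.004,-0.025,0],"rot": [0.0173,-0.0285,-0.0375],"grip": 0.05},
    {"dp": [-0.004,-0.03,0],"rot": [0.0173,-0.0285,-0.0375],"grip": 0.05},
    {"dp": [0,-0.035,0],"rot": [0.0173,-0.0285,-0.0375],"grip": 0.05},
    {"dp": [0,-0.035,0],"rot": [0.0173,-0.0285,-0.0375],"grip": 0.05},
    {"dp": [0,-0.035,0],"rot": [0.0173,-0.0285,-0.0375],"grip": 0.05},
    {"dp": [0,-0.035,0],"rot": [0.0173,-0.0285,-0.0375],"grip": 0.05},
    {"dp": [0,-0.035,0],"rot": [0.0173,-0.0285,-0.0375],"grip": 0.05},
    {"dp": [0,-0.035,0],"rot": [0.0173,-0.0285,-0.0375],"grip": 0.05},
    {"dp": [0,-0.032,0],"rot": [0.0173,-0.0285,-0.0375],"grip": 0.05},
    {"dp": [0,-0.025,0],"rot": [0.0173,-0.0285,-0.0375],"grip": 0.05},
    {"dp": [0,-0.015,0],"rot": [0.0173,-0.0285,-0.0375],"grip": 0.05},
    {"dp": [0,0,0],"rot": [0,0,0],"grip": 0.05},
  ],
)

```text
clock: 9.48
tcp_pos: [0.517, -0.0694, 0.2493]
orientation: [-2.969, -0.027, -0.555]
contact_force: [-0.7, -0.0, -0.6]
grip_width: 0.0625
```

```bash
python3 tgt.py
```

```text
target tcp [ 0.5728 -0.0639  0.2375] label [ 0.6067 -0.0527  0.2344]
now [ 0.517  -0.0694  0.2493] dp/row [ 0.007   0.0007 -0.0015] rot/row [-0.001  -0.0021  0.0018] tot [ 0.0558  0.0055 -0.0118] [-0.5 -1.   0.8]
label in lens [-0.196   0.0116  0.0318] ang x,z [1.3, 0.9] 9.475 0.06247795766301106 [-0.7 -0.  -0.6] [ 1.32  0.25 -1.32  2.09  0.18  0.63 -0.06]
```

>>> send_rows(
  motion=[
    {"dp": [0.008,0.001,-0.002],"rot": [-0.001,-0.003,0.003],"grip": 0.05},
    {"dp": [0.012,0.001,-0.003],"rot": [-0.001,-0.003,0.003],"grip": 0.05},
    {"dp": [0.008,0.001,-0.002],"rot": [0,-0.003,0.003],"grip": 0.05},
  ],
)

```text
clock: 9.85
tcp_pos: [0.544, -0.0641, 0.2405]
orientation: [-2.968, -0.048, -0.56]
contact_force: [0.3, 0.0, -0.8]
grip_width: 0.0626
```

```bash
python3 tgt.py
```

```text
target tcp [ 0.5728 -0.0639  0.2375] label [ 0.6067 -0.0527  0.2344]
now [ 0.544  -0.0641  0.2405] dp/row [ 0.0036  0.     -0.0004] rot/row [-0.0007 -0.0016  0.0001] tot [ 0.0288  0.0002 -0.003 ] [-0.3 -0.7  0. ]
label in lens [-0.1743  0.0087  0.0132] ang x,z [0.6, 0.7] 9.85 0.06259425688128807 [ 0.3  0.  -0.8] [ 1.17  0.3  -1.22  2.05  0.27  0.62 -0.14]
```

Joints are moving away from the limits. I'll finish the approach and let it settle.

>>> send_rows(
  motion=[
    {"dp": [0.009,0,-0.001],"rot": [-0.001,-0.003,0],"grip": 0.05},
    {"dp": [0.01,0,-0.001],"rot": [-0.001,-0.003,0],"grip": 0.05},
    {"dp": [0.007,0,0],"rot": [0,-0.003,0],"grip": 0.05},
    {"dp": [0,0,0],"rot": [0,0,0],"grip": 0.05},
    {"dp": [0,0,0],"rot": [0,0,0],"grip": 0.05},
  ],
)

```text
clock: 10.48
tcp_pos: [0.5712, -0.0614, 0.2377]
orientation: [-2.966, -0.056, -0.571]
contact_force: [-0.2, 0.5, -1.7]
grip_width: 0.063
```

```bash
python3 tgt.py; python3 - <<'E'
from h import *
grab('top','t5');grab('scene','s5')
def g(tag,u,v,wu=45,wv=60,s=4.4):
    im=cv2.imread(f'pics/{tag}_raw.png')[v-wv:v+wv,u-wu:u+wu]; return cv2.resize(im,None,fx=s,fy=s,interpolation=cv2.INTER_CUBIC)
cv2.imwrite('pics/m5.png',np.hstack([g('t5',275,185),g('s5',243,205)]))
E
```

```text
target tcp [ 0.5728 -0.0639  0.2375] label [ 0.6067 -0.0527  0.2344]
now [ 0.5712 -0.0614  0.2377] dp/row [ 0.0002 -0.0003 -0.    ] rot/row [-0.0005 -0.0006 -0.0005] tot [ 0.0016 -0.0025 -0.0002] [-0.2 -0.3 -0.2]
label in lens [-0.1506  0.003   0.0004] ang x,z [0.2, 0.4] 10.475 0.06295967202876664 [-0.2  0.5 -1.7] [ 1.07  0.35 -1.16  2.01  0.33  0.62 -0.19]
```

View pics/m5.png

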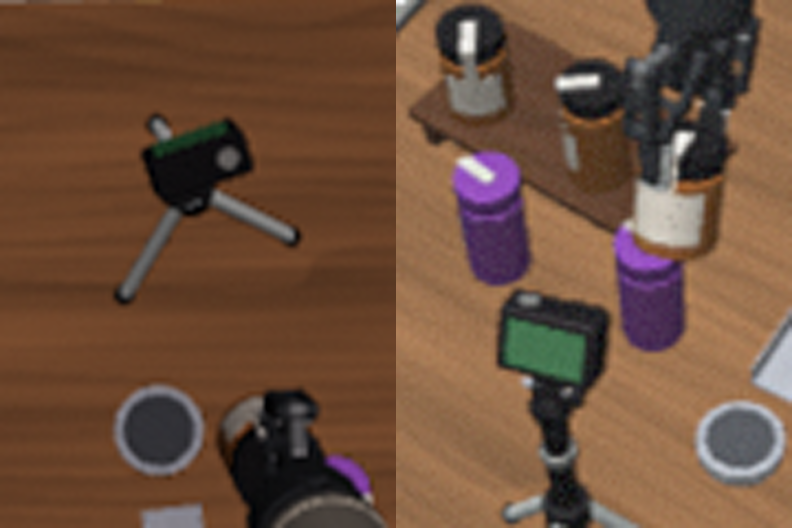

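The scene shows the label facing the tripod camera, with everything else in place. I'll overlay the predicted label outline and check the lens again in a wrist view from here.

```bash
python3 - <<'E'
from h import *
f=grab('wrist','w6');s=load('s5')
L=np.array([.738,-.01,.293])
Rc=(Ro.from_rotvec([0,0,np.radians(18)])*Ro.from_rotvec([0,-np.radians(23),0])).as_matrix()
J=L-.1506*Rc[:,0]+.003*Rc[:,1]-Rc@[.032,0,.034]
for h in(14,54):
  for a in(-50,0,50):
    p=proj(s,J+Rc@[.032*np.cos(np.radians(a)),.032*np.sin(np.radians(a)),h/1000]);print(h,a,((p-[198,145])*4.4+[396,0]).round())
print('lens in w6',proj(f,L))
im=f['img'][:,:,::-1].copy()
im=im[0:420,:]
cv2.imwrite('pics/w6.png',cv2.resize(im,None,fx=1.42,fy=1.42,interpolation=cv2.INTER_CUBIC))
E
```

```text
14 -50 [635. 225.]
14 0 [662. 240.]
14 50 [700. 241.]
54 -50 [640. 176.]
54 0 [668. 191.]
54 50 [706. 192.]
lens in w6 [644.41489148 161.21884032]
```

View pics/w6.png

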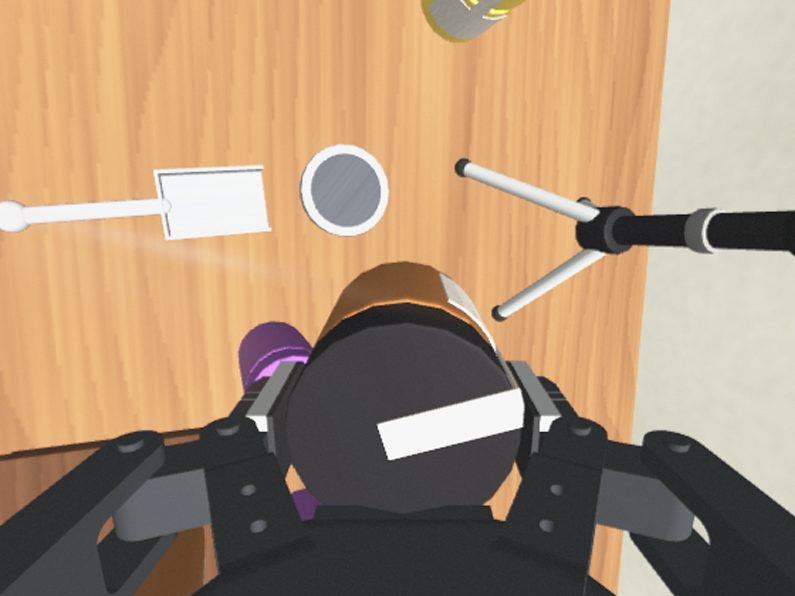

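The predicted label outline matches the scene: its right edge falls at (706,192)–(700,241), against about (705,190)–(698,248) seen. The wrist view shows the jar held square in the jaws; the lens is out of frame there. Handing in.

```bash
python3 tgt.py; python3 -c "
from bench import hand_in
print(hand_in())"
```

```text
target tcp [ 0.5728 -0.0639  0.2375] label [ 0.6067 -0.0527  0.2344]
now [ 0.5712 -0.0617  0.2378] dp/row [ 0.0002 -0.0003 -0.    ] rot/row [-0.0005 -0.0006 -0.0004] tot [ 0.0016 -0.0022 -0.0003] [-0.2 -0.3 -0.2]
label in lens [-0.1507  0.0027  0.0005] ang x,z [0.2, 0.4] 10.625 0.062305708469147306 [-0.1 -0.1  0.1] [ 1.08  0.35 -1.16  2.01  0.33  0.62 -0.19]
the job is handed in; nothing more can be done
None
```

I took the squat jar off the scale by its cap at 60 N. It is now held still in front of the tripod camera, and I handed in at about 10.6 s of the 37 s. The hand-in gives no verdict.

- **Label position:** my last check put its middle 151 mm in front of the estimated lens, 3 mm and 0.5 mm off its axis. It faces the lens and stands upright in the picture to within 0.5°.
- **How sure the lens pose is:** those figures depend on my estimate of the lens, fitted from three camera views. The views agreed to about 5 mm and 1–2°, well inside the allowed margins.
- **Box-fit mismatch:** fitting the camera with its full 38 mm depth left errors of several pixels. I let the depth vary, taking 38 mm to include the lens bezel, and that fit was good.
- **Checks after moving:** the label's outline in the scene camera matched the prediction. The top and scene crops showed the camera, the waiting jars and the objects nearby looking undisturbed; I did not measure them or recheck the whole counter.
- **Check that failed:** a last wrist picture meant to recheck the lens had it out of frame, so there was no independent close-up. It did show the jar held straight in the fingers.

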